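# Seat three ignition coils in firing order

### The job

The three ignition coils on this cylinder head are standing a little proud. With the fingertips, gently press each coil straight down until it is fully home, one at a time in firing order: number one (next to the wide aluminium timing case), then number three (the far end), then number two (the middle). Only press: do not pull a coil up, lift anything, or disturb the tools and other things lying about, and finish with the hand clear.

Things in the scene. Friction and masses are not known exactly. Their poses are not given: they have to be found in the camera images.
- engine: three-cylinder head with flat grey cam cover (top at 135 mm), fixed on the bench at any yaw, about 340 x 190 mm. Origin under its middle, z up, x along the row of coils. The timing case, a wide aluminium housing (40 x 190 mm, 140 mm tall), is its -x end, x = -160 to -120 mm. The round black oil filler cap (42 mm across, top at 160 mm) at x 122, y 52 mm is not part of the job
- timing_case_top (a point): middle of the top of the timing case, 140 mm above the bench, at the number-one end of the engine
- coil1_top (a point): centre of the flat top of ignition coil number one, next to the timing case: upright black block, 46 (along the row) x 36 x 24 mm, with a soft rubber cap on top, 26 mm across, 8 mm high, small grey connector on its -y side. The point is on the cap and rides with the coil: 177 to 179 mm above the bench at the start, 169 when home. The coils stand 80 mm apart on the engine's centre line (x = -80, 0, 80 mm)
- coil1 (a joint): how far coil 1 is pushed down, m: 0 to 0.002 at the start, 0.010 fully home on its hard stop, negative if pulled up. It slides straight down with a push of 3 to 4 N and stays where it is left. Its rubber cap gives up to 7 mm, at 4 N per mm
- coil2_top (a point): centre of the flat top of ignition coil number two, the middle one: upright black block, 46 (along the row) x 36 x 24 mm, with a soft rubber cap on top, 26 mm across, 8 mm high, small grey connector on its -y side. The point is on the cap and rides with the coil: 177 to 179 mm above the bench at the start, 169 when home. The coils stand 80 mm apart on the engine's centre line (x = -80, 0, 80 mm)
- coil2 (a joint): how far coil 2 is pushed down, m: 0 to 0.002 at the start, 0.010 fully home on its hard stop, negative if pulled up. It slides straight down with a push of 3 to 4 N and stays where it is left. Its rubber cap gives up to 7 mm, at 4 N per mm
- coil3_top (a point): centre of the flat top of ignition coil number three, farthest from the timing case: upright black block, 46 (along the row) x 36 x 24 mm, with a soft rubber cap on top, 26 mm across, 8 mm high, small grey connector on its -y side. The point is on the cap and rides with the coil: 177 to 179 mm above the bench at the start, 169 when home. The coils stand 80 mm apart on the engine's centre line (x = -80, 0, 80 mm)
- coil3 (a joint): how far coil 3 is pushed down, m: 0 to 0.002 at the start, 0.010 fully home on its hard stop, negative if pulled up. It slides straight down with a push of 3 to 4 N and stays where it is left. Its rubber cap gives up to 7 mm, at 4 N per mm
- socket: steel wrench socket, 24 mm across and 30 mm tall, standing on the cam cover; origin under its centre; a bystander
- gauge: closed feeler-gauge pack, flat steel, 85 x 16 x 11 mm, lying on the cam cover; origin under its centre, x along its length; a bystander
- spray: grey spray can, 64 mm across, 170 mm tall, standing on the bench; origin under its centre; a bystander
- grease: grease jar, 72 mm across, 75 mm tall, standing on the bench; origin under its centre; a bystander
- wrench: spanner lying flat on the bench, about 170 mm long; origin under its middle; a bystander
- driver: screwdriver lying flat on the bench, about 200 mm long; origin under its middle; a bystander
- mug: white mug, 80 mm across, 90 mm tall, standing on the bench; origin under its centre; a bystander

How it is judged:
On the way, in this order (a step that is already met when the one before it is completed fails the run):
1. coil one is pressed home while three and two still stand proud (value of joint coil1 above 0.0075 m and value of joint each of coil2, coil3 below 0.004 m), for 0.1 s.
2. coil three is pressed home while two still stands proud (value of joint each of coil1, coil3 above 0.0075 m and value of joint coil2 below 0.004 m), for 0.1 s.
3. coil two is pressed home (value of joint each of coil1, coil3, coil2 above 0.0075 m), for 0.1 s.
At the end, for the whole second after the job is handed in: All three coils are at least 7.5 mm down out of 10 mm, pressed in the order one, three, two, and every bystander is at rest within 15 mm of where it began (all of step 3 and linear speed of each of socket, gauge, spray, grease, wrench, driver, mug below 0.02 m/s and distance of each of socket, gauge, spray, grease, wrench, driver, mug from where it was at the start of the episode below 0.015 m); the robot touches nothing.
It fails at once if coil three is pressed down (over 4 mm) before coil one is home (value of joint coil3 above 0.004 m and value of joint coil1 below 0.0075 m).
It fails at once if coil two is pressed down (over 4 mm) before coils one and three are home (value of joint coil2 above 0.004 m and value of joint any of coil1, coil3 below 0.0075 m).
It fails at once if a coil is pulled up by more than 3 mm (value of joint any of coil1, coil2, coil3 below -0.003 m).
It fails at once if the engine or a coil is pressed harder than 30 N (contact force between any of the fingers, the arm and engine above 30 N).
It fails at once if a bystander is lifted, or moved by more than 15 mm (distance of any of socket, gauge, spray, grease, wrench, driver, mug from where it was at the start of the episode above 0.015 m).
It also fails if it takes over 43 s, if anything falls off the work surface, if the arm or the gripper's body presses on something with over 40 N, if the wrist force passes 120 N, or if a joint passes its speed limit or range.

### The arm

A 6-joint arm with a two-finger parallel gripper is mounted at the origin on the work surface. World frame = base frame: x ahead of the robot, y to its left, z up, the work surface at z = 0. Lengths are in m, angles in rad, forces in N, time in s.
With the tool pointing down it reaches from about 0.25 to 0.775 m from the base axis. Payload 8.9 kg.
Tool frame: the origin (TCP) lies at the very end of the fingers, on their centre line; the grasp point (between the pads) lies 19 mm behind it; z points along the fingers, x is the direction in which the jaws open and shut, and the axes are right-handed (so a half turn about z gives the same grasp; the last joint's range is limited). The gripper opens to 85 mm and grips with 20 to 120 N. Pads are 22 mm wide; open, the fingers measure 114 mm over their backs; the gripper's body (76 mm by 85 mm) begins 54 mm behind the grasp point. The pads swing forward as they close: fully open they stand 13 mm farther back than shut.
Start: joints at [-1.428, 0.291, -0.153, 1.127, 0, 1.431], TCP at [0.146, -0.504, 0.231] pointing down, gripper open.
Joint ranges: [-2.52, 2.52], [-0.91, 1.74], [-1.3, 1.37], [-1.96, 2.02], [-1.52, 1.47], [-3.14, 3.14]. Speed limits (rad/s): [2.22, 2.22, 2.79, 3.14, 3.14, 3.14].

### API

Orientations are given as a unit quaternion [x, y, z, w].
In Python, from station import manip gives the robot as it stands. The module is installed in compiled form; this text tells all that it offers.
- The arm moves only by the tool play_rows, never from a script. Its argument "rows" is one flat list of numbers, 7 for each row, row after row: the shift along the tool's x, y, z in m, then the turn, a rotation vector about the tool's x, y, z in degrees, then the opening, from 0 (shut) to 1 (fully open). In form: [x, y, z, rx, ry, rz, gripper, x, y, z, rx, ry, rz, gripper, ...]. A call has 1 to 5 rows; each row shifts and turns the pose as measured when the row begins, along the tool's axes as they then stand; what a row does not reach is not made up. A row lasts 1/10 s, in which the tool goes at most 50 mm and 8.59 degrees, less where a joint would pass 70% of its speed; a pose out of reach is approached as far as the arm can. A call is refused whole if a number of a shift passes 0.05 or a number of a turn 8.59, either way. A call with a gripper value outside its range is refused whole. The fingers move at their own pace and stop on an object; the grip force is fixed at half the most. Time passes only in rows, so rows that do not move let the fingers close. It gives the time, the measured TCP pose, the force and the opening at its end, in the units of the state.
- manip.sense(): the state, without advancing time (a new reading comes with each control period).
- manip.snapshot(name): name is "side" or "top" or "wrist"; returns a dict with "frame" (480x640x3 uint8, red, green, blue), "fx", "fy", "cx", "cy" (pixels), "R" (3x3) and "t" (3): a world point X has camera coordinates R X + t; the wrist camera has in their place "T_tool_cam" (4x4, takes a point from camera to tool coordinates, whose origin is the TCP and whose axes are the tool frame's). Camera axes: x right, y down, z forward; pixel columns grow to the right and rows downward; lengths in m; the calibration is good to about 2 mm. A picture is of the moment at which its call begins: read the wrist's pose just before it. There is no depth.
- manip.job_done(): hands the job in, once; it reports no verdict.
Trained networks look in the newest picture that a camera, given by its name, has taken for a name from the list of things; names that differ only in an ending like _2 or _b are one class to them, and where a whole thing is asked for, a point or a joint stands for the part that bears it (a point fixed in the world has none). Each returns a list of dicts, best first, with "conf" (0 to 1); they miss things now and then, are a little off and sometimes report something else, mostly with a low value. They report only what shows in the picture. A call takes as long as a camera call.
- manip.find_in(camera, label): "xyz" ([x, y, z] in m, in world coordinates, good to about 4 mm: the middle of the surface that is visible of it).
The state is a dict: "time": time; "q": joint angles; "joint_velocities": joint speeds; "joint_efforts": joint torques, N m; "position": TCP position; "eef_rot": TCP orientation; "contact_force": force on the tool from outside, world axes, zero at the start; "moment": the same for the moment, N m; "grip_width": finger opening in m.
Only numpy, scipy, OpenCV 4.12 (cv2) and the standard library are available. Lean on these libraries where they do the work, as an engineer would, in place of code of your own. Each camera call takes 0.05 s, during which the arm holds its last target. There are 200 camera calls.

## Working session

There is one attempt and no reset: what is moved stays moved. The work goes in short steps, Python scripts to look and compute and a tool call to move; the robot and the scene stay as the last step left them, time stands still between calls to the robot, and variables do not carry over. Pictures are saved under pics/ and viewed, about 8 in all and at most 12, crops included, and the job is handed in when it is done.

Besides the shell and the picture viewer there is one more tool, called after "Emit:" as name(argument=value, ...) on one line, values as JSON. play_rows: Moves the arm, as the interface text tells. Its arguments: {"type":"object","properties":{"rows":{"type":"array","items":{"type":"number"}}},"required":["rows"]}

```bash
mkdir -p pics; python3 - <<'E'
from station import manip
import cv2,numpy as np
s=manip.sense();print(s)
for c in ("top","side"):
    p=manip.snapshot(c);cv2.imwrite(f"pics/{c}1.png",p["frame"][:,:,::-1])
    print(c,p["fx"],p["fy"],p["cx"],p["cy"],np.round(p["R"],4).tolist(),np.round(p["t"],4).tolist())
    for l in ("timing_case_top","coil1_top","coil2_top","coil3_top","engine","socket","gauge","spray"):
        print(l,[(np.round(d["xyz"],4).tolist(),round(d["conf"],2)) for d in manip.find_in(c,l)[:4]])
E
```

```text
{'time': 0.0, 'q': array([-1.42832576e+00,  2.91278166e-01, -1.54098722e-01,  1.12669886e+00,
        4.47791518e-06,  1.43149644e+00]), 'joint_velocities': array([-8.44072454e-04, -1.52852777e-03, -4.16749636e-05,  2.88997737e-04,
       -2.25577003e-03,  8.29125929e-04]), 'joint_efforts': array([-1.45289991e-04, -5.37150192e+01,  3.31363606e+01,  1.62887969e-02,
       -1.53694800e-04,  1.02876598e-05]), 'position': array([ 0.14592426, -0.50387212,  0.2307437 ]), 'eef_rot': array([ 7.99392330e-01, -6.00809032e-01, -4.51480946e-04, -4.53213067e-04]), 'contact_force': array([-0.56029641, -0.42231498,  0.69212404]), 'moment': array([-0.0129269 ,  0.01133908, -0.0013195 ]), 'grip_width': 0.08521234271413014}
top 495.0471728768932 495.0471728768932 328.9108649355682 243.55817859827454 [[0.0269, -0.9996, -0.0128], [-0.9994, -0.0265, -0.0241], [0.0238, 0.0134, -0.9996]] [-0.0045, 0.5459, 1.1483]
timing_case_top [([0.566, -0.0624, 0.1399], 0.95)]
coil1_top [([0.5826, -0.1225, 0.1714], 0.71)]
coil2_top [([0.5641, -0.0498, 0.1688], 0.97)]
coil3_top [([0.5479, 0.0276, 0.1696], 0.66), ([0.3814, -0.3501, 0.0081], 0.64)]
engine [([0.563, -0.0646, 0.135], 0.84)]
socket []
gauge [([0.6134, 0.0187, 0.1429], 0.67), ([0.4957, -0.0193, 0.1614], 0.61), ([0.5644, -0.0592, 0.1393], 0.23)]
spray [([0.6716, 0.3376, 0.1583], 0.82)]
side 543.6867270895737 543.6867270895737 318.49087293215194 245.0083526690277 [[-0.8179, -0.5753, -0.0085], [-0.3723, 0.5406, -0.7544], [0.4386, -0.6139, -0.6563]] [0.4459, 0.3195, 1.2104]
timing_case_top [([0.5269, 0.0197, 0.1337], 0.6), ([0.5592, -0.035, 0.1689], 0.52)]
coil1_top [([0.5793, -0.1141, 0.1632], 0.85)]
coil2_top [([0.5615, -0.0395, 0.1699], 0.66)]
coil3_top []
engine [([0.5332, 0.0202, 0.1347], 0.64)]
socket [([0.4959, -0.0155, 0.1561], 0.45)]
gauge [([0.6085, 0.0313, 0.1448], 0.45)]
spray [([0.6528, 0.3696, 0.1141], 0.92)]
```

View pics/top1.png

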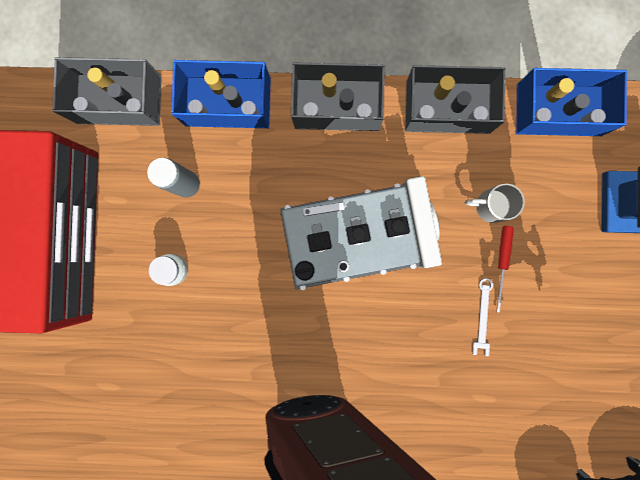

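View pics/side1.png

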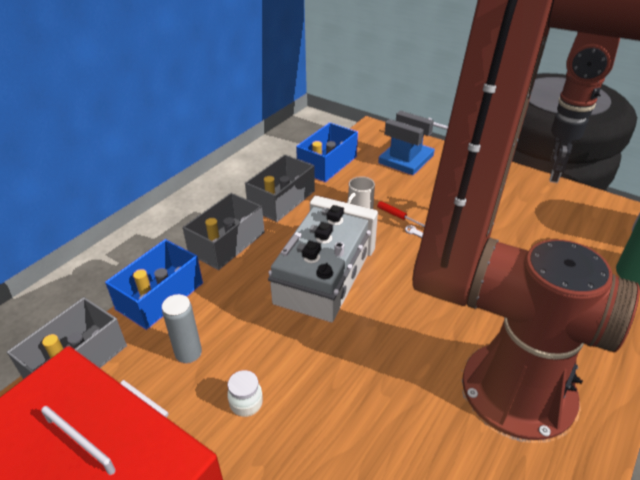

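The top view shows the timing case on the right (424,222), coils 1, 2 and 3 at (397,225), (357,233) and (319,240), the filler cap at (304,270), the socket at (343,267) and the gauge at (323,210). The network fixes match the geometry: 80 mm spacing, about 170 mm high, yaw about 102°. The side view agrees. The tool's x axis is already nearly antiparallel to the coil row. Approaching with the gripper shut.

Emit:
play_rows(rows=[-0.019,-0.04,-0.01,0,0,0,0,-0.019,-0.04,-0.01,0,0,0,0,-0.019,-0.04,-0.01,0,0,0,0,-0.019,-0.04,-0.01,0,0,0,0,-0.019,-0.04,-0.01,0,0,0,0])

```text
time: 1.4
position: [0.3133, -0.3562, 0.2812]
eef_rot: [0.796, -0.605, -0.001, 0.0]
contact_force: [0.9, -0.8, 0.3]
grip_width: 0.0124
```

Emit:
play_rows(rows=[-0.019,-0.04,0,0,0,0,0,-0.019,-0.04,0,0,0,0,0,-0.019,-0.04,0,0,0,0,0,-0.019,-0.04,0,0,0,0,0,-0.019,-0.04,0,0,0,0,0])

```text
time: 1.9
position: [0.4872, -0.2046, 0.284]
eef_rot: [0.796, -0.605, 0.002, 0.001]
contact_force: [1.1, -0.1, 0.4]
grip_width: 0.0001
```

Emit:
play_rows(rows=[-0.019,-0.037,0,0,0,0,0,-0.019,-0.037,0,0,0,0,0,-0.018,-0.037,0,0,0,0,0,0,0,0,0,0,0,0])

```text
time: 2.3
position: [0.5856, -0.1126, 0.2835]
eef_rot: [0.798, -0.603, 0.003, -0.0]
contact_force: [-1.0, -0.3, -1.0]
grip_width: -0.0
```

```bash
python3 - <<'E'
from station import manip
import cv2,numpy as np
from scipy.spatial.transform import Rotation as Ro
s=manip.sense();p=manip.snapshot("wrist");cv2.imwrite("pics/w1.png",p["frame"][:,:,::-1])
np.savez("w1.npz",pos=s["position"],q=s["eef_rot"],T=p["T_tool_cam"],K=[p["fx"],p["fy"],p["cx"],p["cy"]])
R=Ro.from_quat(s["eef_rot"]).as_matrix();print(s["position"],s["contact_force"],np.round(R,3).tolist(),np.round(p["T_tool_cam"],3).tolist(),p["fx"])
for l in ("timing_case_top","coil1_top","coil2_top","coil3_top","socket","gauge"):
    for d in manip.find_in("wrist",l)[:3]:
        x=np.array(d["xyz"]);print(l,np.round(x,4),round(d["conf"],2),"tool",np.round(R.T@(x-s["position"]),4))
E
```

```text
[ 0.58558677 -0.11261469  0.28347208] [-1.0041142  -0.31600531 -1.04296489] [[0.273, -0.962, 0.005], [-0.962, -0.273, -0.003], [0.005, -0.004, -1.0]] [[1.0, -0.0, -0.0, 0.0], [0.0, 0.959, 0.284, -0.072], [0.0, -0.284, 0.959, -0.142], [0.0, 0.0, 0.0, 1.0]] 393.55048538219927
timing_case_top [ 0.5807 -0.0607  0.1315] 0.96 tool [-0.052  -0.0089  0.1518]
coil1_top [ 0.5846 -0.1245  0.1713] 0.85 tool [0.0106 0.0046 0.1122]
coil2_top [ 0.5678 -0.0518  0.1707] 0.71 tool [-0.0639  0.0009  0.1125]
coil3_top [0.5509 0.0242 0.1727] 0.89 tool [-0.1416 -0.0036  0.1101]
socket [ 0.5036 -0.024   0.1667] 0.9 tool [-0.1082  0.0551  0.1161]
socket [ 0.5874 -0.1204  0.1698] 0.17 tool [0.0075 0.0008 0.1137]
gauge [ 0.5786 -0.0633  0.1322] 0.32 tool [-0.05   -0.0062  0.1511]
```

View pics/w1.png

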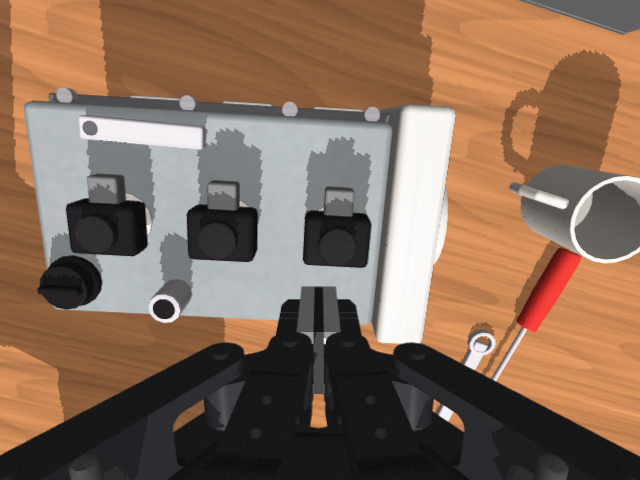

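The wrist view shows cap centres at about (337,243), (218,239) and (97,236), with the fingers shut just below coil 1. I'll turn these into positions at the cap-top height.

```bash
python3 - <<'E'
import numpy as np
from scipy.spatial.transform import Rotation as Ro
d=np.load("w1.npz");R=Ro.from_quat(d["q"]).as_matrix();T=d["T"];fx,fy,cx,cy=d["K"]
o=R@T[:3,3]+d["pos"]
P=[]
for u,v in ((337,243),(218,239),(97,236)):
    r=R@T[:3,:3]@np.array([(u-cx)/fx,(v-cy)/fy,1]);X=o+r*(0.178-o[2])/r[2];P.append(X)
    print(np.round(X,4),"tool",np.round(R.T@(X-d["pos"]),4))
print([np.linalg.norm(P[i+1]-P[i]) for i in (0,1)])
E
```

```text
[ 0.5838 -0.1265  0.178 ] tool [0.0124 0.0059 0.1055]
[ 0.5652 -0.0505  0.178 ] tool [-0.0658  0.003   0.1052]
[0.5458 0.0259 0.178 ] tool [-0.1446  0.0008  0.1048]
[np.float64(0.07818676011546329), np.float64(0.07889469034600578)]
```

Emit:
play_rows(rows=[0.013,0.006,0.04,0,0,0,0,0,0,0.035,0,0,0,0,0,0,0.017,0,0,0,0,0,0,0,0,0,0,0])

```text
time: 3.05
position: [0.5794, -0.1358, 0.1922]
eef_rot: [0.794, -0.607, 0.006, -0.0]
contact_force: [0.6, -0.9, 0.4]
grip_width: 0.0001
```

```bash
python3 - <<'E'
from station import manip
import cv2,numpy as np
s=manip.sense();p=manip.snapshot("wrist");cv2.imwrite("pics/w2.png",p["frame"][:,:,::-1])
print(s["position"],s["eef_rot"],s["contact_force"])
E
```

```text
[ 0.57942016 -0.13579954  0.19222956] [ 7.94478922e-01 -6.07266426e-01  5.54233698e-03 -1.14881099e-04] [ 0.60009638 -0.90914912  0.43869581]
```

View pics/w2.png

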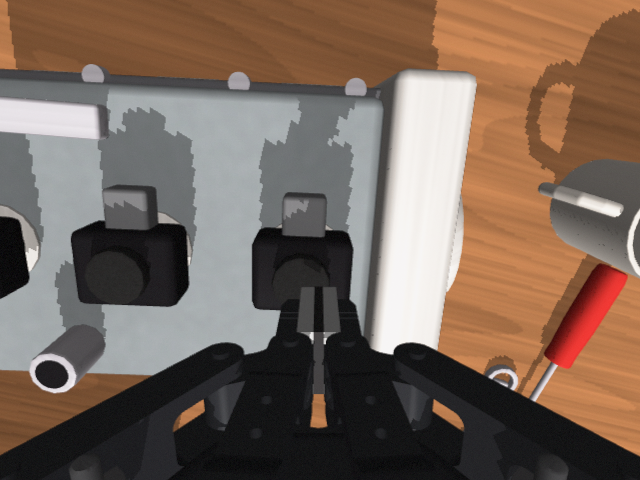

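The picture agrees with the pose: the cap centre is at about (301,283), with the tip some 7 mm right of it and 7 mm short. I'll correct the position and the 0.6° tilt.

Emit:
play_rows(rows=[-0.007,-0.007,0,-0.4,-0.5,0,0,0,0,0,0,0,0,0,0,0,0,0,0,0,0])

```text
time: 3.4
position: [0.5868, -0.1277, 0.1973]
eef_rot: [0.794, -0.608, 0.002, -0.001]
contact_force: [0.6, -0.3, 0.3]
grip_width: -0.0002
```

Emit:
play_rows(rows=[-0.001,0.002,0.007,0,0,0,0,0,0,0.007,0,0,0,0,0,0,0,0,0,0,0])

```text
time: 3.7
position: [0.5854, -0.1272, 0.1835]
eef_rot: [0.794, -0.607, 0.004, -0.001]
contact_force: [-0.1, 0.1, 0.4]
grip_width: -0.0001
```

Emit:
play_rows(rows=[0,0,0.004,0,0,0,0,0,0,0.004,0,0,0,0,0,0,0.003,0,0,0,0])

```text
time: 4.0
position: [0.5854, -0.1273, 0.1721]
eef_rot: [0.794, -0.607, 0.004, -0.001]
contact_force: [-1.4, 0.8, 3.4]
grip_width: 0.0
```

Emit:
play_rows(rows=[0,0,0.003,0,0,0,0,0,0,0.0015,0,0,0,0])

```text
time: 4.2
position: [0.5855, -0.1273, 0.1673]
eef_rot: [0.794, -0.607, 0.004, -0.001]
contact_force: [-1.8, 1.4, 6.8]
grip_width: -0.0001
```

Emit:
play_rows(rows=[0,0,0.0015,0,0,0,0,0,0,0,0,0,0,0,0,0,0,0,0,0,0])

```text
time: 4.5
position: [0.5855, -0.1272, 0.1673]
eef_rot: [0.794, -0.607, 0.004, -0.002]
contact_force: [-3.2, 0.1, 6.3]
grip_width: -0.0
```

Emit:
play_rows(rows=[0,0,0.003,0,0,0,0,0,0,0.001,0,0,0,0])

```text
time: 4.7
position: [0.5856, -0.1273, 0.1653]
eef_rot: [0.794, -0.607, 0.005, -0.002]
contact_force: [-4.5, 2.1, 14.6]
grip_width: -0.0001
```

Force 14.6 N at z 165.3 mm means coil 1 is on its stop. Raising, then moving to coil 3.

Emit:
play_rows(rows=[0,0,-0.02,0,0,0,0,0,0,-0.03,0,0,0,0,-0.04,0,0,-0.3,-0.4,0,0,-0.04,0,0,0,0,0,0,-0.04,0,0,0,0,0,0])

```text
time: 5.2
position: [0.555, -0.013, 0.2163]
eef_rot: [0.792, -0.61, 0.002, -0.002]
contact_force: [1.2, 0.3, 0.5]
grip_width: -0.0001
```

Emit:
play_rows(rows=[-0.03,0,0,0,0,0,0,0,0,0,0,0,0,0,0,0,0,0,0,0,0])

```text
time: 5.5
position: [0.5456, 0.0211, 0.2162]
eef_rot: [0.794, -0.608, 0.002, -0.002]
contact_force: [-0.7, -0.6, -0.8]
grip_width: 0.0001
```

Emit:
play_rows(rows=[-0.006,-0.002,0.01,0,0,0,0,0,0,0.015,0,0,0,0,0,0,0,0,0,0,0])

```text
time: 5.8
position: [0.5471, 0.0261, 0.1892]
eef_rot: [0.793, -0.609, 0.002, -0.002]
contact_force: [-0.1, 0.8, -0.3]
grip_width: -0.0004
```

```bash
python3 - <<'E'
from station import manip
import cv2,numpy as np
s=manip.sense();p=manip.snapshot("wrist");cv2.imwrite("pics/w3.png",p["frame"][:,:,::-1])
print(s["position"],s["eef_rot"],s["contact_force"])
E
```

```text
[0.5471046  0.02612951 0.18917116] [ 0.79298305 -0.60923516  0.00218346 -0.00237574] [-0.11740112  0.84811673 -0.29919857]
```

View pics/w3.png

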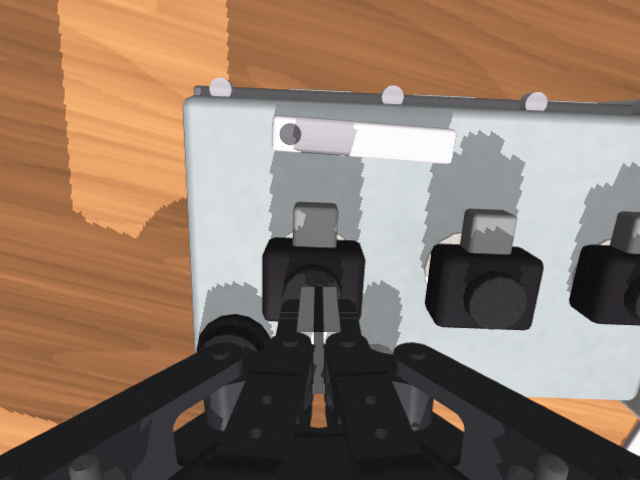

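The tip at about (319,300) is centred left to right on coil 3's cap at about (314,285). The remaining offset in the picture fits the height gap. Pressing.

Emit:
play_rows(rows=[-0.001,0,0.007,0,0,0,0,0,0,0.005,0,0,0,0,0,0,0.005,0,0,0,0])

```text
time: 6.15
position: [0.5484, 0.0262, 0.173]
eef_rot: [0.792, -0.61, 0.003, -0.003]
contact_force: [-1.0, 0.2, 4.1]
grip_width: -0.0001
```

Emit:
play_rows(rows=[0,0.001,0.004,0,0,0,0,0,0,0.0025,0,0,0,0])

```text
time: 6.35
position: [0.5483, 0.026, 0.1665]
eef_rot: [0.792, -0.61, 0.004, -0.004]
contact_force: [-3.4, -0.1, 9.6]
grip_width: 0.0005
```

Emit:
play_rows(rows=[0,0,0.003,0,0,0,0,0,0,0.001,0,0,0,0])

```text
time: 6.55
position: [0.5483, 0.026, 0.1643]
eef_rot: [0.792, -0.61, 0.004, -0.004]
contact_force: [-6.6, 0.4, 19.2]
grip_width: -0.0002
```

Coil 3 is home: 19 N at 164.3 mm. On to coil 2.

Emit:
play_rows(rows=[0,0,-0.02,0,0,0,0,0,0,-0.025,0,0,0,0,0.04,0.002,0,-0.2,-0.5,0,0,0.038,0.001,0,0,0,0,0,0,0,0,0,0,0,0])

```text
time: 7.05
position: [0.5657, -0.0521, 0.2114]
eef_rot: [0.793, -0.609, 0.001, -0.005]
contact_force: [-0.5, -0.3, -0.5]
grip_width: 0.0003
```

Emit:
play_rows(rows=[-0.001,0,0.012,0,0,0,0,0,0,0.012,0,0,0,0,0,0,0,0,0,0,0])

```text
time: 7.35
position: [0.5647, -0.0504, 0.1844]
eef_rot: [0.793, -0.609, 0.001, -0.005]
contact_force: [0.2, -0.5, -0.3]
grip_width: -0.0004
```

```bash
python3 - <<'E'
from station import manip
import cv2,numpy as np
s=manip.sense();p=manip.snapshot("wrist");cv2.imwrite("pics/w4.png",p["frame"][:,:,::-1])
print(s["position"],s["eef_rot"],s["contact_force"])
E
```

```text
[ 0.56467257 -0.05039985  0.18436686] [ 7.93185490e-01 -6.08959457e-01  5.35716324e-04 -4.98708889e-03] [ 0.17336764 -0.49149105 -0.33682641]
```

View pics/w4.png

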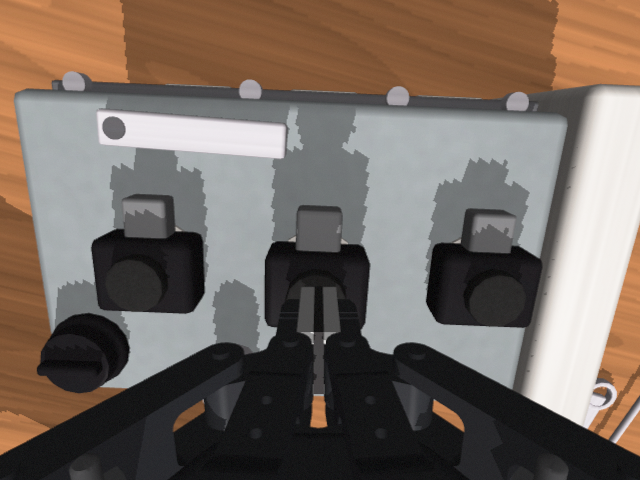

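The tip is centred on coil 2's cap at about (318,288). The socket is hidden behind the hand, but it stands about 55 mm to the side and below the hand. Pressing.

Emit:
play_rows(rows=[0,0,0.005,0,0,0,0,0,0,0.005,0,0,0,0,0,0,0.004,0,0,0,0])

```text
time: 7.7
position: [0.565, -0.0493, 0.1709]
eef_rot: [0.794, -0.608, 0.001, -0.005]
contact_force: [-0.7, -1.6, 3.0]
grip_width: -0.0002
```

Emit:
play_rows(rows=[0,0,0.003,0,0,0,0,0,0,0.001,0,0,0,0])

```text
time: 7.9
position: [0.565, -0.0493, 0.1668]
eef_rot: [0.794, -0.608, 0.002, -0.005]
contact_force: [-3.0, -0.8, 8.7]
grip_width: -0.0005
```

Emit:
play_rows(rows=[0,0,0.003,0,0,0,0,0,0,0.001,0,0,0,0])

```text
time: 8.1
position: [0.5651, -0.0494, 0.1647]
eef_rot: [0.794, -0.608, 0.002, -0.005]
contact_force: [-6.5, 0.0, 16.6]
grip_width: -0.0003
```

Emit:
play_rows(rows=[0,0,-0.02,0,0,0,0,0,0,-0.03,0,0,0,0,0,0,-0.04,0,0,0,0,0,0.02,-0.03,0,0,0,0,0,0,0,0,0,0,0])

```text
time: 8.6
position: [0.5443, -0.054, 0.2879]
eef_rot: [0.794, -0.608, 0.002, -0.006]
contact_force: [0.1, 0.1, 1.2]
grip_width: 0.0005
```

```bash
python3 - <<'E'
from station import manip
import cv2,numpy as np
s=manip.sense();p=manip.snapshot("wrist");cv2.imwrite("pics/w5.png",p["frame"][:,:,::-1])
print(s["position"],s["contact_force"])
for l in ("coil1_top","coil2_top","coil3_top","socket"):
    print(l,[(np.round(d["xyz"],4).tolist(),round(d["conf"],2)) for d in manip.find_in("wrist",l)[:2]])
E
```

```text
[ 0.54429276 -0.05403921  0.28786409] [0.06603798 0.08769144 1.19635339]
coil1_top [([0.5865, -0.1218, 0.1632], 0.82)]
coil2_top [([0.5676, -0.0501, 0.1624], 0.57)]
coil3_top [([0.55, 0.0261, 0.1611], 0.8)]
socket [([0.5035, -0.0242, 0.1673], 0.55)]
```

View pics/w5.png

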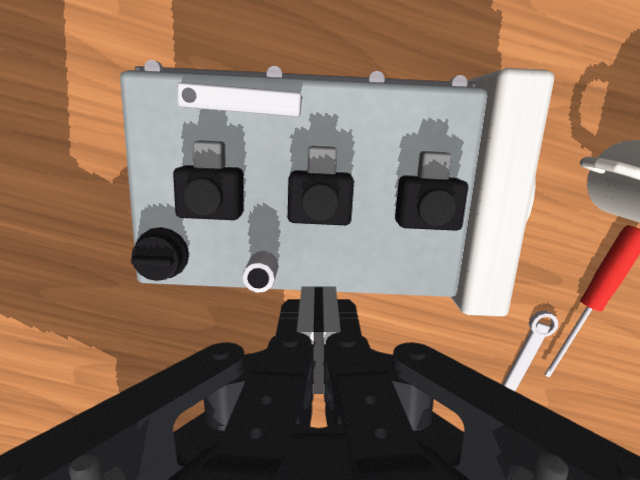

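The picture shows all three coils equally low and the hand clear. The socket (258,277) and gauge (240,98) are where they were. Network cap heights fell by about 8–12 mm.

```bash
python3 -c "
from station import manip
print(manip.job_done())"
```

```text
the job is handed in; nothing more can be done
None
```

I pressed all three coils home in firing order (one, three, two) with the gripper shut, and handed the job in at about 8.7 s of the 43 s allowed. No verdict was reported.

| Coil | Upward force at the end of the press (N) | Fingertip height (mm) |
|---|---|---|
| 1 | 14.6 | 165.3 |
| 3 | 19.2 | 164.3 |
| 2 | 16.6 | 164.7 |

- **On the stop:** each force is well above the 3–4 N sliding push. With the cap compressing at 4 N per mm, it matches a coil on its hard stop. All stayed under the 30 N limit.
- **Final check:** the last wrist picture and network fixes show all three caps about 8–12 mm lower. The absolute cap heights read 161–163 mm instead of 169 mm, a low bias of roughly 6–8 mm that the earlier wrist fixes also showed.
- **Bystanders:** the socket's fix is unchanged to within 1 mm, and the gauge looks undisturbed. I did not re-measure the spray can, grease jar, mug, wrench or driver, but the hand never came near them.
- **Hand:** it finished clear, about 120 mm above the coils, with no contact force beyond sensor noise.

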